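# Drift the press tool plate into line and lock it

## Robot

A 6-joint arm with a two-finger parallel gripper is mounted at the origin on the work surface. World frame = base frame: x ahead of the robot, y to its left, z up, the work surface at z = 0. Lengths are in m, angles in rad, forces in N, time in s.
With the tool pointing down it reaches from about 0.3 to 0.85 m from the base axis. Payload 5.4 kg.
Tool frame: the origin (TCP) lies at the very end of the fingers, on their centre line; the grasp point (between the pads) lies 19 mm behind it (grip_point_offset is the distance from the TCP to the grasp point, in m); z points along the fingers, y is the direction in which the jaws open and shut (so a half turn about z gives the same grasp; the last joint's range is limited). The gripper opens to 85 mm and grips with 20 to 120 N. Pads are 22 mm wide; open, the fingers measure 114 mm over their backs; the gripper's body (76 mm by 85 mm) begins 54 mm behind the grasp point. The pads swing forward as they close: fully open they stand 13 mm farther back than shut.
Start: joints at [1, 0.158, 1.597, -0, 1.386, -0.21], TCP at [0.203, 0.538, 0.231] pointing down, gripper open.
Joint ranges: [-2.91, 2.91], [-0.94, 2.29], [0.18, 2.7], [-1.29, 4.43], [0.17, 2.64], [-3, 3]. Speed limits (rad/s): [2.57, 2.57, 3.14, 3.14, 3.14, 3.14].

## Interface

Orientations are given as a 3x3 rotation matrix whose columns are the frame's x, y, z axes.
In Python, from bench import sense, snapshot, finish_job, grip_point_offset gives the robot as it stands.
- The arm moves only by the tool arm_command, never from a script. Its argument "plan" is a list that holds one entry, the list of rows, each a list of 7 numbers: the shift along the tool's x, y, z in cm, then the turn, a rotation vector about the tool's x, y, z in rad, then the finger opening in cm, from 0 to 8.54. In form: [[[tx, ty, tz, ax, ay, az, hand], ...]]. A call has 1 to 20 rows; each row is the pose to reach, as a shift and turn from the pose commanded when the call began, along the tool's axes at that moment; what a row does not reach only later rows make up. A row lasts 1/12 s, in which the tool goes at most 41.7 mm and 7.16 degrees, less where a joint would pass 70% of its speed; a pose out of reach is approached as far as the arm can. A call with a gripper value outside its range is refused whole. The fingers move at their own pace and stop on an object; "squeeze" is the grip in N (left out, the last holds). Time passes only in rows, so rows that repeat a pose let the fingers close. It gives the time, the measured TCP pose, the force and the opening at its end, in the units of the state.
- sense(): the state, without advancing time (a new reading comes with each control period).
- snapshot(name): name is "scene" or "top" or "wrist"; returns a dict with "pixels" (420x560x3 uint8, red, green, blue), "z_map" (420x560 float32, m along the optical axis (not along the pixel's ray), 0 where there is no reading), "K" (3x3 intrinsics, pixels), "R" (3x3) and "t" (3): a world point X has camera coordinates R X + t. Camera axes: x right, y down, z forward; pixel columns grow to the right and rows downward; lengths in m; the calibration is good to about 2 mm. A picture is of the moment at which its call begins.
- finish_job(): hands the job in, once; it reports no verdict.
The state is a dict: "time": time; "qpos": joint angles; "qd": joint speeds; "tau": joint torques, N m; "tool_pos": TCP position; "tool_rot": TCP orientation; "force": force on the tool from outside, world axes, zero at the start; "moment": the same for the moment, N m; "width": finger opening in m.
Only numpy, scipy, OpenCV 4.12 (cv2) and the standard library are available. Lean on these libraries where they do the work, as an engineer would, in place of code of your own. Each camera call takes 0.05 s, during which the arm holds its last target. There are 200 camera calls.

## Task

The holes of the steel tool plate no longer line up with those of the strip hidden under it: take the long tapered drift with the square head from the wooden block and work it gently down through the plate's larger hole and the strip's, giving way sideways to where it wants to go and never pressing on the strip with more than 15 N, until its collar sits fully home on the plate. Then lock the parts by putting the round-headed pin just as gently fully home in the smaller hole. Let go of both, leave them standing there, and leave the punch in its block.

Things in the scene. Friction and masses are not known exactly. Their poses are not given: they have to be found in the camera images.
- drift_hole (a point): centre of the mouth of the larger hole in the plate's top face, 25 mm in diameter, right through. z up, y along the plate's long side, away from the smaller hole. The strip under the plate has the same hole, but its centre is not under this one: it lies up to 8.5 mm aside in an unknown direction, to be felt with the drift or seen through the hole.
- pin_hole (a point): centre of the mouth of the smaller hole in the plate's top face, 16 mm in diameter, right through, 96 mm from the larger hole towards the plate's -y. The strip has the same hole at the same spacing and direction from its 25 mm hole, so both pairs come into line together.
- drift_grip (a point): centre of the drift's square steel head (18 x 18 mm, 44 mm tall; axes along its flats, z up). Below the head a collar 36 mm in diameter, 6 mm thick, its underside 28 mm below this point; then a 24 mm round shank for 34 mm, then a taper 50 mm long to a blunt 5 mm tip, 112 mm below this point. About 0.42 kg. It stands tip down in one of the block's holes, collar on the block's top.
- pin_grip (a point): centre of the locking pin's round steel head (20 mm in diameter, 40 mm tall, z up). Below it a collar 34 mm in diameter, 6 mm thick, its underside 26 mm below this point; then a 14 mm round shank for 42 mm, then a cone 18 mm long to a blunt 5 mm tip, 86 mm below this point. 0.2 kg. It stands tip down in another hole of the block, collar on the block's top.
- punch_grip (a point): middle of the centre punch that stays in the block's third hole: the smallest of the three tools, a thin dark shaft 10 mm in diameter that stands 27 mm above the block, with a 34 mm collar. A bystander.
- block: the fixed wooden tool block, 215 x 62 x 90 mm, origin at the middle of its underside, z up, x along its long side. Three 26 mm holes from above in a row along x, 70 mm apart, hold the drift, the pin and the punch in an order that varies.
- plate: the steel tool plate, 125 x 195 x 12 mm, level, origin at the middle of its underside, 88 mm above the table (top face at 100 mm), y along its long side. It slides up to 15 mm from its starting place along its x and its y without turning, against about 3 N of friction along each, and stays where it is left.
- bed: the fixed grey press bed that carries strip and plate; origin at the middle of its underside, z up, y along its long side. Base 150 x 230 x 12 mm; a cheek 86 mm high at each end. The strip is rigid, immovable steel, 14 mm thick, 4 mm below the plate (top 84 mm above the table), with free space below it to 12 mm above the table. The bed's pose does not tell where the strip's holes are.
Mind the look-alikes: they are no part of the job. Leave any purple look-alike of the part that bears drift_grip alone. What is shaped like the part that bears pin_grip but red is not meant.

How it is judged:
On the way:
1. the drift is fully home in the plate's larger hole, through the strip, upright (z of drift_grip in the frame of drift_hole below 0.031 m and horizontal distance between drift_grip and drift_hole below 0.004 m and angle between drift_grip's own z axis and vertical below 0.06 rad), for 0.2 s.
At the end, for the whole second after the job is handed in: The drift stands in the larger hole and the pin in the smaller one, each with its collar within 3 mm of the plate's top face, its axis within 4 mm of the hole's centre and within 3.4 degrees of upright; both released and at rest (all of step 1 and z of pin_grip in the frame of pin_hole below 0.029 m and horizontal distance between pin_grip and pin_hole below 0.004 m and angle between pin_grip's own z axis and vertical below 0.06 rad and linear speed of each of drift, pin below 0.01 m/s); the robot touches nothing.
It fails at once if the drift was forced: it pressed on the strip below the plate with more than 15 N (contact force between drift and bed above 15 N).
It fails at once if the pin was forced: it pressed on the strip below the plate with more than 15 N (contact force between pin and bed above 15 N).
It fails at once if a tool was pressed on the plate with more than 40 N (contact force between any of drift, pin and plate above 40 N).
It fails at once if the punch was moved by more than 30 mm (distance of punch_grip from where it was at the start of the episode above 0.03 m).
It also fails if it takes over 72 s, if anything falls off the work surface, if the arm or the gripper's body presses on something with over 40 N, if the wrist force passes 120 N, or if a joint passes its speed limit or range.

## Working session

There is one attempt and no reset: what is moved stays moved. The work goes in short steps, Python scripts to look and compute and a tool call to move; the robot and the scene stay as the last step left them, time stands still between calls to the robot, and variables do not carry over. Pictures are saved under pics/ and viewed, about 8 in all and at most 12, crops included, and the job is handed in when it is done.

Besides the shell and the picture viewer there is one more tool, called by a JSON object that holds its "op" and its "data", one argument or row to a line. arm_command: Moves the arm, as the interface text tells. Its arguments: {"type":"object","properties":{"plan":{"type":"array","items":{"type":"array","items":{"type":"array","items":{"type":"number"}}}},"squeeze":{"type":"number"}},"required":["plan"]}

```bash
mkdir -p pics; ls; cat > h.py <<'E'
import numpy as np, cv2
from bench import sense, snapshot, finish_job, grip_point_offset
def save(s,name,crop=None,k=1):
    p=s["pixels"][:,:,::-1]
    if crop: p=p[crop[1]:crop[3],crop[0]:crop[2]]
    cv2.imwrite("pics/"+name+".png",cv2.resize(p,None,fx=k,fy=k,interpolation=cv2.INTER_CUBIC))
def world(s,u,v,z=None):
    """pixel->world; using depth, or the plane at height z"""
    K,R,t=s["K"],s["R"],s["t"]
    d=np.linalg.inv(K)@np.array([u,v,1.]); c=-R.T@t; r=R.T@d
    m=s["z_map"][int(v),int(u)] if z is None else (z-c[2])/r[2]
    return c+m*r
E
python3 - <<'E'
from h import *
import pickle
S={n:snapshot(n) for n in("scene","top","wrist")}
pickle.dump(S,open("s0.pkl","wb"))
for n in S: save(S[n],n+"0",k=1.4)
p=np.hstack([S["scene"]["pixels"],S["top"]["pixels"]]);
print(sense()); print({n:(-S[n]["R"].T@S[n]["t"]).round(3) for n in S}, grip_point_offset)
E
```

```text
pics
{'time': 0.15, 'qpos': array([ 9.99882819e-01,  1.58890366e-01,  1.59796087e+00,  7.02849528e-06,
        1.38622468e+00, -2.10111921e-01]), 'qd': array([-0.0017365 , -0.00213329, -0.00539092,  0.00033011, -0.00110403,
       -0.00018297]), 'tau': array([ 6.82944483e-04, -3.96381068e+01, -3.31783497e+01, -2.50992462e-04,
        5.50603858e-03, -1.08787108e-05]), 'tool_pos': array([0.20274984, 0.53755902, 0.23054195]), 'tool_rot': array([[-9.35613560e-01,  3.53024950e-01, -8.07371590e-04],
       [ 3.53025731e-01,  9.35612786e-01, -1.24429756e-03],
       [ 3.16119099e-04, -1.44920461e-03, -9.99998900e-01]]), 'force': array([ 0.07778198, -0.58963334,  0.38471487]), 'moment': array([ 0.01755858, -0.02926669,  0.02284481]), 'width': 0.08556791672819306}
{'scene': array([0.942, 0.49 , 0.64 ]), 'top': array([ 0.474, -0.096,  0.914]), 'wrist': array([0.124, 0.568, 0.372])} 0.0187
```

View pics/scene0.png

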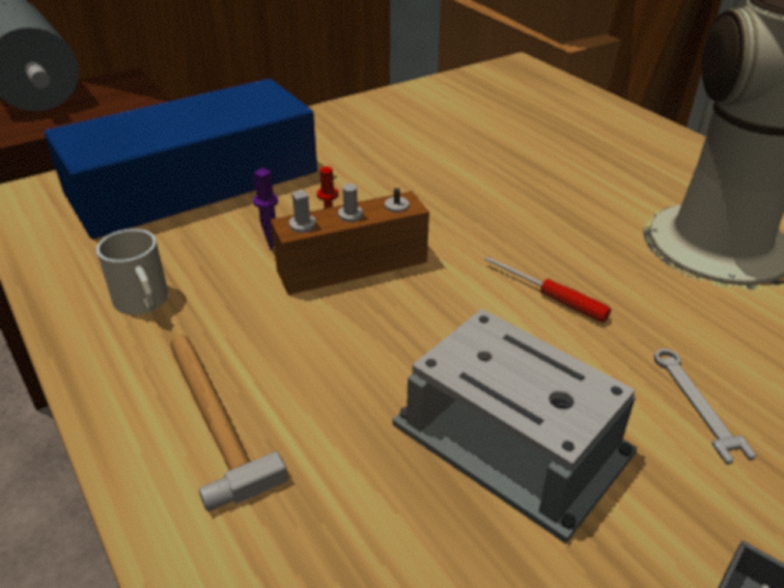

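View pics/top0.png

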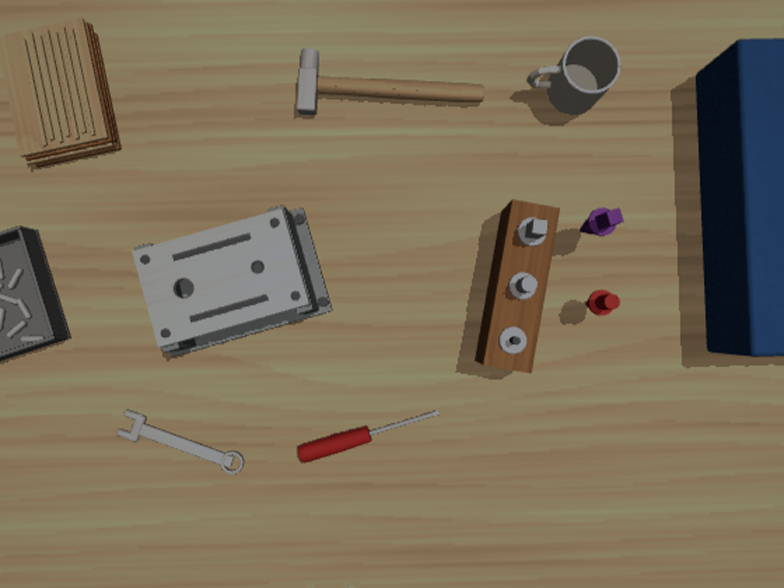

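The scene view shows the block with drift, pin and punch, with the purple and red look-alikes beside it. In the top view (pixels of the enlarged picture) the drift head is at (536,229), the pin at (525,285), the punch at (514,340), the large hole at (184,288) and the small hole at (257,267).

```bash
python3 - <<'E'
from h import *
import pickle
S=pickle.load(open("s0.pkl","rb")); s=S["top"]
a=s["pixels"][140:260,90:240,::-1]; b=s["pixels"][135:275,330:450,::-1]
r=lambda p,k:cv2.resize(p,None,fx=k,fy=k,interpolation=cv2.INTER_CUBIC)
A=r(a,3);B=r(b,2.5)
c=np.zeros((360,750,3),np.uint8);c[:,:450]=A;c[:350,450:750]=B
cv2.imwrite("pics/crop1.png",c)
for n,u,v,z in[("bighole",184,288,.1),("pinhole",257,267,.1),("drift collar",531,233,.096),("pin collar",523,287,.096),("punch collar",513,341,.096),("pl TL",134,249,.1),("TR",283,207,.1),("BL",162,350,.1),("BR",311,307,.1)]:
    print(n,world(s,u/1.4,v/1.4,z).round(4))
print(s["K"].round(1))
w=S["wrist"]; cam=-w["R"].T@w["t"]; st=sense()
print("cam in tool",st["tool_rot"].T@(cam-st["tool_pos"]), "axis", st["tool_rot"].T@w["R"].T)
E
```

```text
bighole [0.5205 0.1645 0.1   ]
pinhole [0.5449 0.0732 0.1   ]
drift collar [ 0.5809 -0.2734  0.096 ]
pin collar [ 0.5125 -0.2611  0.096 ]
punch collar [ 0.4447 -0.2464  0.096 ]
pl TL [0.5708 0.2265 0.1   ]
TR [0.6199 0.0395 0.1   ]
BL [0.4439 0.1925 0.1   ]
BR [0.4932 0.0064 0.1   ]
[[463.4   0.  286.4]
 [  0.  463.4 208.7]
 [  0.    0.    1. ]]
cam in tool [ 0.08440719  0.00075979 -0.14141924] axis [[-1.33325145e-05 -9.45468504e-01 -3.25713536e-01]
 [ 9.99999747e-01  2.18852807e-04 -6.76210604e-04]
 [ 7.10619150e-04 -3.25713463e-01  9.45468262e-01]]
```

View pics/crop1.png

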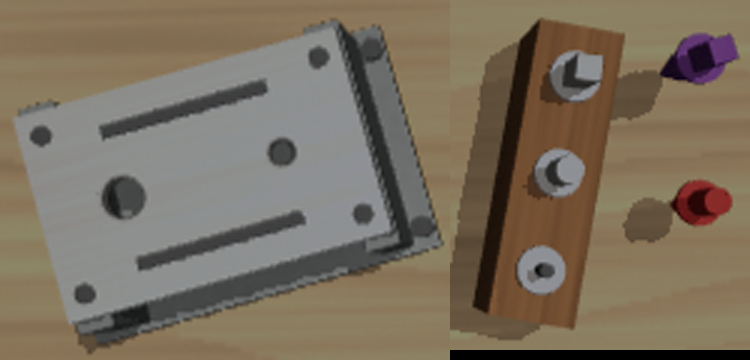

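The big hole is at crop pixel (124,198), with the strip edge showing inside it. The pin hole is at (282,152). First I move the wrist camera straight above the large hole.

{"op": "arm_command", "data": {
  "plan": [
    [[-51.3,-23.7,7,0,0,0,8.5],[-51.3,-23.7,7,0,0,0,8.5],[-51.3,-23.7,7,0,0,0,8.5],[-51.3,-23.7,7,0,0,0,8.5],[-51.3,-23.7,7,0,0,0,8.5],[-51.3,-23.7,7,0,0,0,8.5],[-51.3,-23.7,7,0,0,0,8.5],[-51.3,-23.7,7,0,0,0,8.5],[-51.3,-23.7,7,0,0,0,8.5],[-51.3,-23.7,7,0,0,0,8.5],[-51.3,-23.7,7,0,0,0,8.5],[-51.3,-23.7,7,0,0,0,8.5],[-51.3,-23.7,7,0,0,0,8.5],[-51.3,-23.7,7,0,0,0,8.5],[-51.3,-23.7,7,0,0,0,8.5],[-51.3,-23.7,7,0,0,0,8.5],[-51.3,-23.7,7,0,0,0,8.5]]
  ],
  "squeeze": 60
}}

```text
time: 1.57
tool_pos: [0.5987, 0.1356, 0.1609]
tool_rot: [[-0.936, 0.353, -0.001], [0.353, 0.936, 0.0], [0.001, -0.0, -1.0]]
force: [-1.4, 0.4, -0.7]
width: 0.0848
```

```bash
python3 - <<'E'
from h import *
import pickle
s=snapshot("wrist"); st=sense(); pickle.dump((s,st),open("w1.pkl","wb"))
print(st["time"],st["tool_pos"],st["tool_rot"].round(4))
P=lambda X:(lambda c:(s["K"]@c/c[2])[:2])(s["R"]@np.array(X)+s["t"])
u,v=P([.5205,.1645,.1]); print(u,v,P([.5449,.0732,.1]))
u0=int(max(u-60,0));v0=int(max(v-50,0)); print(u0,v0)
img=s["pixels"]; a=cv2.resize(img[v0:v0+100,u0:u0+100,::-1],None,fx=4,fy=4,interpolation=cv2.INTER_CUBIC)
b=cv2.resize(img[:,:,::-1],None,fx=.7,fy=.7)
c=np.zeros((400,800,3),np.uint8);c[:,:400]=cv2.convertScaleAbs(a,alpha=1.3);c[:294,400:792]=b
cv2.imwrite("pics/hole1.png",c)
E
```

```text
1.6167 [0.59846743 0.13603984 0.16114437] [[-9.359e-01  3.521e-01 -9.000e-04]
 [ 3.521e-01  9.359e-01  3.000e-04]
 [ 9.000e-04 -0.000e+00 -1.000e+00]]
275.8488140125105 92.63832440615143 [149.25955653 188.56867276]
215 42
```

View pics/hole1.png

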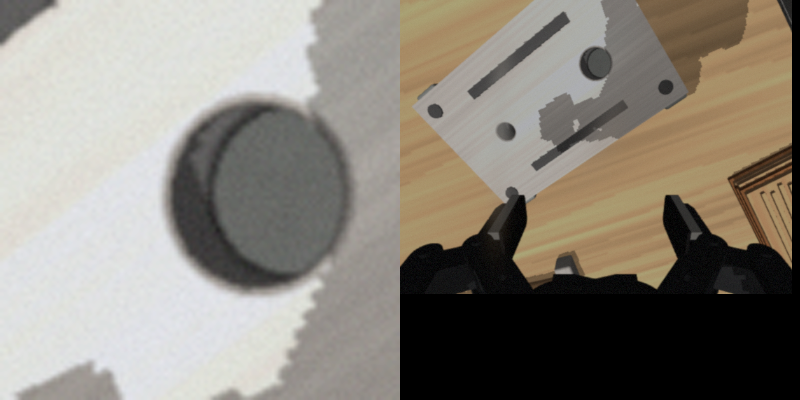

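The large hole is at about crop (260,194). A lighter disc shows inside it, which is the strip's hole, shifted towards the right of the crop. The pin hole is in the right-hand part. Next I fit both circles.

```bash
cat > fit.py <<'E'
from h import *
import pickle
s,st=pickle.load(open("w1.pkl","rb"))
g=cv2.cvtColor(s["pixels"],cv2.COLOR_RGB2GRAY)
def P(X):
    c=s["R"]@np.array(X,float).T+s["t"][:,None]; return (s["K"]@c/c[2])[:2].T
def circ(c,z,r,n=72):
    a=np.linspace(0,2*np.pi,n,endpoint=False); return np.c_[c[0]+r*np.cos(a),c[1]+r*np.sin(a),np.full(n,z)]
if __name__=="__main__":
    print(s["K"].round(1).tolist(), "cam",-s["R"].T@s["t"])
    h=world(s,280,90.5,.1); p=world(s,596/.7-400/.7,63/.7,.1)
    print("hole",h,"alt in right panel",world(s,(596-400)/.7,63/.7,.1),world(s,(506-400)/.7,131/.7,.1))
    # rough disc: 3 points of arc
    pts=np.array([[213,190],[240,120],[270,103],[290,277],[235,245]],float)/4+[215,42]
    A=np.c_[2*pts,np.ones(5)]; x=np.linalg.lstsq(A,(pts**2).sum(1),rcond=None)[0]; print("disc c",x[:2],"r",np.sqrt(x[2]+x[0]**2+x[1]**2))
    for z in(.1,.088,.084,.07): print(z,world(s,*x[:2],z)[:2].round(4),"exp r px",12.5e-3*s["K"][0,0]/(-( s["R"].T@s["t"])[2]-z))
    k=8; im=cv2.resize(g[55:130,245:320],None,fx=k,fy=k,interpolation=cv2.INTER_CUBIC).astype(float)
    im=np.clip((im-20)*2.2,0,255).astype(np.uint8); 
    cv2.imwrite("pics/hole2.png",im)
E
python3 fit.py
```

```text
[[346.3, 0.0, 278.1], [0.0, 346.3, 209.7], [0.0, 0.0, 1.0]] cam [0.52013735 0.16605645 0.3025639 ]
hole [0.52026305 0.16704586 0.1       ] alt in right panel [0.52001834 0.16713768 0.1       ] [0.54456544 0.07484436 0.1       ]
disc c [290.99242564  88.62973812] r 22.774075120120827
0.1 [0.5215 0.1731] exp r px 21.368382782555656
0.088 [0.5216 0.1735] exp r px 20.173304819147216
0.084 [0.5216 0.1736] exp r px 19.804107445716447
0.07 [0.5217 0.1741] exp r px 18.611929728134825
```

View pics/hole2.png

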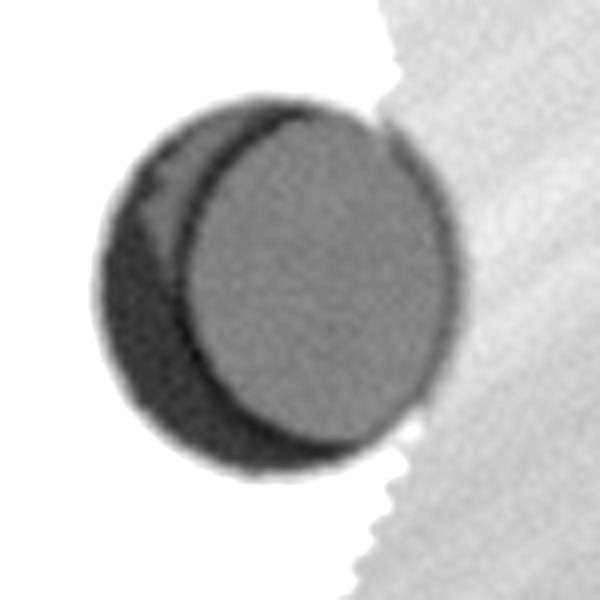

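In this enhanced crop the plate hole is centred at about (281,286). The strip's hole is the lit disc with its dark wall to the left, centred at about (342,277).

```bash
python3 - <<'E'
from fit import *
f=lambda x,y,z:world(s,(x+.5)/8-.5+245,(y+.5)/8-.5+55,z)
h=f(281,286,.1); a=f(340,275,.084); b=f(345,277,.07)
print("plate",h,"strip top",a,"bottom",b,"off",(a-h)*1e3,(b-h)*1e3)
# overlay check via expected extents
for c,z in((h,.1),(h,.088),(a,.084),(b,.07)):
    q=(P(circ(c,z,.0125))-[245,55])*8; print(z,"l/r/t/b",q.min(0).round(),q.max(0).round())
E
```

```text
plate [0.52011025 0.16691861 0.1       ] strip top [0.52093438 0.17137126 0.084     ] bottom [0.5212659  0.17203092 0.07      ] off [  0.82412889   4.45264713 -16.        ] [  1.15564177   5.1123099  -30.        ]
0.1 l/r/t/b [97. 87.] [458. 470.]
0.088 l/r/t/b [106.  99.] [448. 460.]
0.084 l/r/t/b [169.  90.] [504. 446.]
0.07 l/r/t/b [184. 103.] [499. 437.]
```

{"op": "arm_command", "data": {
  "plan": [
    [[-21.1,-37.5,-6,0,0,-0.17,8.5],[-21.1,-37.5,-6,0,0,-0.17,8.5],[-21.1,-37.5,-6,0,0,-0.17,8.5],[-21.1,-37.5,-6,0,0,-0.17,8.5],[-21.1,-37.5,-6,0,0,-0.17,8.5],[-21.1,-37.5,-6,0,0,-0.17,8.5],[-21.1,-37.5,-6,0,0,-0.17,8.5],[-21.1,-37.5,-6,0,0,-0.17,8.5],[-21.1,-37.5,-6,0,0,-0.17,8.5],[-21.1,-37.5,-6,0,0,-0.17,8.5],[-21.1,-37.5,-6,0,0,-0.17,8.5],[-21.1,-37.5,-6,0,0,-0.17,8.5],[-21.1,-37.5,-6,0,0,-0.17,8.5],[-21.1,-37.5,-6,0,0,-0.17,8.5]]
  ]
}}

```text
time: 2.78
tool_pos: [0.6645, -0.2879, 0.2211]
tool_rot: [[-0.982, 0.188, -0.001], [0.188, 0.982, 0.001], [0.001, 0.001, -1.0]]
force: [0.8, 0.4, -0.5]
width: 0.0849
```

```bash
python3 - <<'E'
from h import *
import pickle
s=snapshot("wrist"); st=sense(); pickle.dump((s,st),open("w2.pkl","wb"))
print(st["time"],st["tool_pos"],st["tool_rot"].round(4))
def P(X):
    c=s["R"]@np.array(X)+s["t"]; return (s["K"]@c/c[2])[:2]
print(P([.581,-.2734,.14]),P([.5125,-.2611,.14]))
# square head top: pixels with height near .14
v,u=np.mgrid[0:300,0:560]; z=s["z_map"][:300]
c=-s["R"].T@s["t"]; d=np.stack([u,v,np.ones_like(u)],-1)@np.linalg.inv(s["K"]).T@s["R"]
X=c+z[...,None]*d
m=((X[...,2]>.133)&(X[...,2]<.147)&(z>0)).astype(np.uint8)
n,l,stt,ce=cv2.connectedComponentsWithStats(m)
for i in range(1,n):
    if stt[i,4]>60:
        q=X[l==i]; r=cv2.minAreaRect((q[:,:2]*1e4).astype(np.float32)); print(stt[i],ce[i].round(1),q.mean(0).round(4),"rect c",np.round(np.array(r[0])/1e4,4),np.round(r[1],0),r[2], "z",np.median(q[:,2]))
save(s,"drift1",k=1.4)
E
```

```text
2.8333 [ 0.66449679 -0.28768851  0.22116722] [[-9.823e-01  1.872e-01 -6.000e-04]
 [ 1.872e-01  9.823e-01  9.000e-04]
 [ 8.000e-04  8.000e-04 -1.000e+00]]
[274.39735615  89.76895543] [272.52664792 -45.99121604]
[260  78  30  32 886] [274.6  93.4] [ 0.5831 -0.2737  0.1387] rect c [ 0.5832 -0.2737] [180. 179.] 81.98077392578125 z 0.13873354935295387
```

View pics/drift1.png

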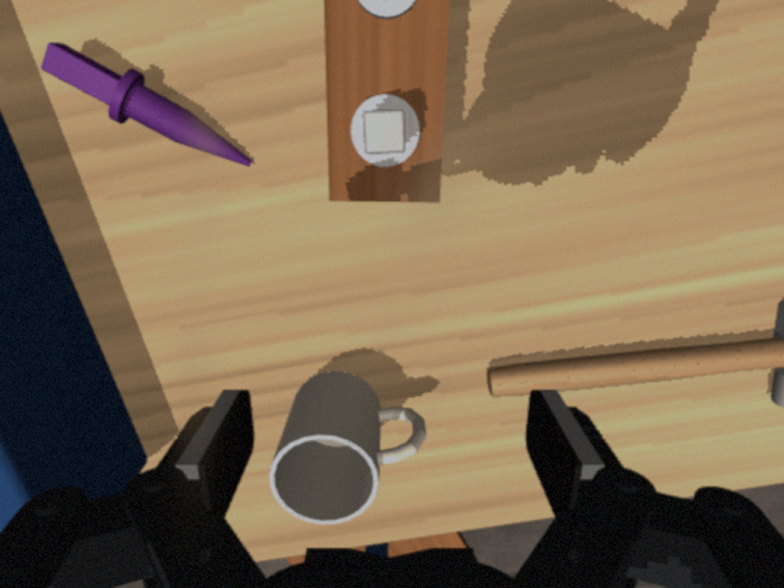

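The drift head is at (384,131) in the enlarged picture, i.e. (0.583, -0.274) at 82 degrees. The purple look-alike is about 10 cm aside, clear of the jaws. Now I grasp.

{"op": "arm_command", "data": {
  "plan": [
    [[4,-0.1,4,0,0,-0.05,6],[8.25,-0.15,5,0,0,-0.05,6],[8.25,-0.15,5,0,0,-0.05,6],[8.25,-0.15,8,0,0,-0.05,6],[8.25,-0.15,10.5,0,0,-0.05,6],[8.25,-0.15,11.9,0,0,-0.05,6],[8.25,-0.15,11.9,0,0,-0.05,6],[8.25,-0.15,11.9,0,0,-0.05,6],[8.25,-0.15,11.9,0,0,-0.05,1],[8.25,-0.15,11.9,0,0,-0.05,1],[8.25,-0.15,11.9,0,0,-0.05,1],[8.25,-0.15,11.9,0,0,-0.05,1],[8.25,-0.15,11.9,0,0,-0.05,1],[8.25,-0.15,11.9,0,0,-0.05,1],[8.25,-0.15,11.9,0,0,-0.05,1]]
  ],
  "squeeze": 60
}}

```text
time: 4.08
tool_pos: [0.5841, -0.2761, 0.104]
tool_rot: [[-0.99, 0.14, 0.002], [0.14, 0.99, -0.001], [-0.002, -0.0, -1.0]]
force: [0.3, 2.3, 6.8]
width: 0.0174
```

{"op": "arm_command", "data": {
  "plan": [
    [[0,0,-2,0,0,0,1],[0,0,-5,0,0,0,1],[0,0,-8,0,0,0,1],[0,0,-11,0,0,0,1],[0,0,-14,0,0,0,1],[1,3.5,-14,0,0,0,1],[2,7,-14,0,0,0,1],[3,10.5,-14,0,0,0,1],[4,14,-14,0,0,0,1],[5,17.5,-14,0,0,0,1],[6,21,-14,0,0,0,1],[7,24.5,-14,0,0,0,1],[8,28,-14,0,0,0,1],[9,31.5,-14,0,0,0,1],[10,35,-14,0,0,0,1],[11,38.5,-14,0,0,0,1],[12,41.5,-14,0,0,0,1],[12.4,43,-14,0,0,0,1],[12.4,43.3,-14,0,0,0,1],[12.4,43.3,-14,0,0,0,1]]
  ],
  "squeeze": 80
}}

```text
time: 5.75
tool_pos: [0.5204, 0.1707, 0.2414]
tool_rot: [[-0.99, 0.138, -0.002], [0.138, 0.99, -0.001], [0.001, -0.001, -1.0]]
force: [0.9, 0.1, -4.2]
width: 0.017
```

```bash
python3 - <<'E'
from h import *
import pickle
s=snapshot("wrist"); st=sense(); pickle.dump((s,st),open("w3.pkl","wb"))
print(st["time"],st["tool_pos"],st["tool_rot"].round(4),st["force"],st["moment"],st["width"])
save(s,"held1",crop=(140,120,420,330),k=2.8)
E
```

```text
5.8 [0.52072582 0.16966907 0.24152335] [[-0.9902  0.1398 -0.0012]
 [ 0.1398  0.9902 -0.001 ]
 [ 0.0011 -0.0012 -1.    ]] [ 0.15217656 -1.44329338 -4.64364933] [-0.02937449 -0.02568766 -0.00963013] 0.01702080644772635
```

View pics/held1.png

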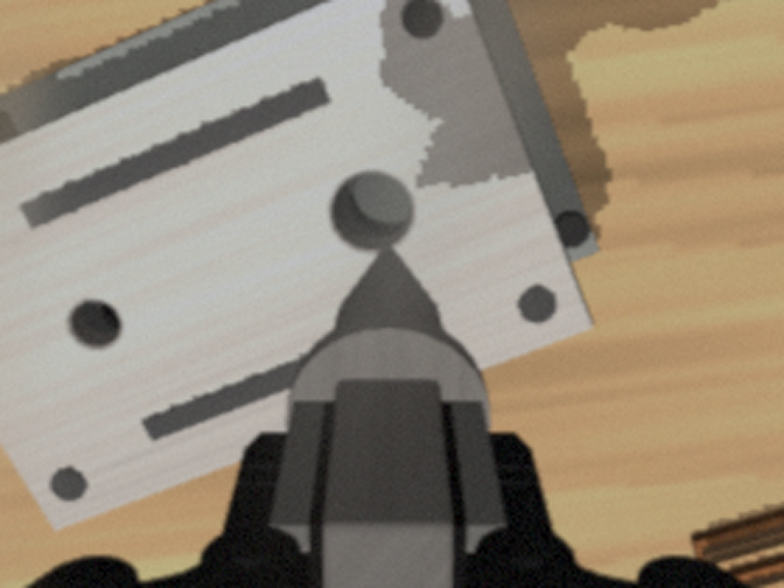

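The drift hangs straight in the jaws with its tip at crop (388,248). The large hole is at (372,210), with the strip's lighter opening to its upper right.

```bash
python3 - <<'E'
from h import *
import pickle
s,st=pickle.load(open("w3.pkl","rb"))
cv=lambda x,y:((x+.5)/2.8-.5+140,(y+.5)/2.8-.5+120)
T=lambda X:(st["tool_rot"].T@(X-st["tool_pos"])*1e3).round(1)
print("tip near edge",T(world(s,*cv(388,248),.1435)), "depth-based",[T(world(s,*cv(388,y))) for y in(252,258,300)])
h=world(s,*cv(372,211),.1); print("hole",h,T(h))
# collar outer left/right edges on top face near (289,405),(489,405); z=grip-22mm
for p in((289,405),(489,405),(388,328)): print("collar",T(world(s,*cv(*p),.2415+.014-.022)))
z=s["z_map"]; g=cv2.cvtColor(s["pixels"],cv2.COLOR_RGB2GRAY)
v,u=np.mgrid[200:300,140:420]; c=-s["R"].T@s["t"]; d=np.stack([u,v,np.ones_like(u)],-1)@np.linalg.inv(s["K"]).T@s["R"]
X=c+z[200:300,140:420,None]*d; Y=(X-st["tool_pos"])@st["tool_rot"]*1e3
for lo,hi in((84,93),(70,84),(45,70),(5,12)):
    m=(Y[...,2]>lo)&(Y[...,2]<hi)&(z[200:300,140:420]>0)
    q=Y[m]; q=q[np.abs(q[:,1])<25]; print(lo,hi,len(q),q[:,0].max().round(1),q[:,1].min().round(1),q[:,1].max().round(1),q[:,2].mean().round(1)) if len(q) else print(lo,0)
E
```

```text
tip near edge [ 3.4  1.9 98. ] depth-based [array([ 4.3,  1.9, 92.1]), array([ 6. ,  1.9, 82.7]), array([12.5,  1.8, 38.8])]
hole [0.51964041 0.16664171 0.1       ] [  0.5  -3.  141.5]
collar [  5.3 -15.2   8. ]
collar [ 5.4 19.2  8. ]
collar [19.8  1.8  8. ]
84 93 15 5.8 -1.8 5.1 88.2
70 84 43 8.8 -3.7 8.3 76.7
45 70 212 13.4 -9.0 13.6 53.5
5 12 1369 19.7 -16.0 19.9 9.3
```

{"op": "arm_command", "data": {
  "plan": [
    [[-0.09,0,1,0,0,0,1],[-0.09,0,2,0,0,0,1],[-0.09,0,3,0,0,0,1],[-0.09,0,3.8,0,0,0,1],[-0.09,0,4.4,0,0,0,1],[-0.09,0,4.8,0,0,0,1],[-0.09,0,5.1,0,0,0,1],[-0.09,0,5.4,0,0,0,1],[-0.09,0,5.7,0,0,0,1],[-0.09,0,6,0,0,0,1],[-0.09,0,6.2,0,0,0,1],[-0.09,0,6.4,0,0,0,1],[-0.09,0,6.4,0,0,0,1],[-0.09,0,6.4,0,0,0,1]]
  ]
}}

```text
time: 6.97
tool_pos: [0.5219, 0.17, 0.1783]
tool_rot: [[-0.99, 0.14, -0.0], [0.14, 0.99, -0.0], [0.0, -0.0, -1.0]]
force: [0.5, 0.2, -4.6]
width: 0.0169
```

{"op": "arm_command", "data": {
  "plan": [
    [[0,0,0.2,0,0,0,1],[0,0,0.4,0,0,0,1],[0,0,0.6,0,0,0,1],[0,0,0.8,0,0,0,1],[0,0,1.0,0,0,0,1],[0,0,1.2,0,0,0,1],[0,0,1.4,0,0,0,1],[0,0,1.6,0,0,0,1],[0,0,1.8,0,0,0,1],[0,0,2.0,0,0,0,1]]
  ]
}}

```text
time: 7.8
tool_pos: [0.5219, 0.1693, 0.1584]
tool_rot: [[-0.99, 0.14, -0.0], [0.14, 0.99, -0.001], [0.0, -0.001, -1.0]]
force: [-2.7, -3.2, -0.7]
width: 0.0171
```

{"op": "arm_command", "data": {
  "plan": [
    [[0,0,0.15,0,0,0,1],[0,0,0.3,0,0,0,1],[0,0,0.45,0,0,0,1],[0,0,0.6,0,0,0,1],[0,0,0.75,0,0,0,1],[0,0,0.9,0,0,0,1],[0,0,1.05,0,0,0,1],[0,0,1.2,0,0,0,1],[0,0,1.35,0,0,0,1],[0,0,1.5,0,0,0,1]]
  ]
}}

```text
time: 8.63
tool_pos: [0.5218, 0.1699, 0.1429]
tool_rot: [[-0.99, 0.14, -0.0], [0.14, 0.99, -0.0], [0.0, -0.0, -1.0]]
force: [-1.4, -4.1, -2.0]
width: 0.0168
```

{"op": "arm_command", "data": {
  "plan": [
    [[0,0,0.06,0,0,0,1],[0,0,0.12,0,0,0,1],[0,0,0.18,0,0,0,1],[0,0,0.24,0,0,0,1],[0,0,0.3,0,0,0,1]]
  ]
}}

```text
time: 9.05
tool_pos: [0.5219, 0.17, 0.1403]
tool_rot: [[-0.99, 0.14, 0.0], [0.14, 0.99, 0.0], [-0.0, 0.0, -1.0]]
force: [-2.4, -3.7, -0.9]
width: 0.0169
```

```bash
python3 -c "
from h import *
s=sense();print(s['time'],s['tool_pos'].round(4),s['force'].round(1),s['moment'].round(2))"
```

```text
9.05 [0.5219 0.17   0.1403] [-2.4 -3.7 -0.9] [-0.73  0.45 -0.02]
```

{"op": "arm_command", "data": {
  "plan": [
    [[0,0,0.06,0,0,0,1],[0,0,0.12,0,0,0,1],[0,0,0.18,0,0,0,1],[0,0,0.24,0,0,0,1],[0,0,0.3,0,0,0,1]]
  ]
}}

```text
time: 9.47
tool_pos: [0.522, 0.1699, 0.1373]
tool_rot: [[-0.99, 0.14, 0.0], [0.14, 0.99, 0.0], [-0.0, 0.0, -1.0]]
force: [-1.6, -3.0, -2.5]
width: 0.0169
```

```bash
python3 -c "
from h import *
s=sense();print(s['time'],s['tool_pos'].round(4),s['force'].round(1),s['moment'].round(2))"
```

```text
9.4667 [0.522  0.1699 0.1373] [-1.6 -3.  -2.5] [-0.78  0.4  -0.06]
```

{"op": "arm_command", "data": {
  "plan": [
    [[0,0,0.05,0,0,0,1],[0,0,0.1,0,0,0,1],[0,0,0.15,0,0,0,1],[0,0,0.2,0,0,0,1]]
  ]
}}

```text
time: 9.8
tool_pos: [0.5219, 0.1699, 0.1353]
tool_rot: [[-0.99, 0.14, 0.0], [0.14, 0.99, 0.0], [-0.0, 0.0, -1.0]]
force: [-2.2, -3.5, -1.3]
width: 0.017
```

```bash
python3 -c "
from h import *
s=sense();print(s['time'],s['tool_pos'].round(4),s['force'].round(1),s['moment'].round(2))"
```

```text
9.8 [0.5219 0.1699 0.1353] [-2.2 -3.5 -1.3] [-0.78  0.5   0.04]
```

{"op": "arm_command", "data": {
  "plan": [
    [[0,0,0.04,0,0,0,1],[0,0,0.08,0,0,0,1],[0,0,0.12,0,0,0,1],[0,0,0.16,0,0,0,1]]
  ]
}}

```text
time: 10.13
tool_pos: [0.522, 0.17, 0.1337]
tool_rot: [[-0.99, 0.14, 0.0], [0.14, 0.99, 0.0], [-0.0, 0.0, -1.0]]
force: [-3.1, -3.0, -1.3]
width: 0.0169
```

```bash
python3 -c "
from h import *
s=sense();print(s['time'],s['tool_pos'].round(4),s['force'].round(1),s['moment'].round(2))"
```

```text
10.1333 [0.522  0.17   0.1337] [-3.1 -3.  -1.3] [-0.65  0.43  0.06]
```

{"op": "arm_command", "data": {
  "plan": [
    [[0,0,0.03,0,0,0,1],[0,0,0.06,0,0,0,1],[0,0,0.09,0,0,0,1],[0,0,0.12,0,0,0,1]]
  ]
}}

```text
time: 10.47
tool_pos: [0.522, 0.1701, 0.1326]
tool_rot: [[-0.99, 0.14, 0.0], [0.14, 0.99, 0.0], [-0.0, 0.0, -1.0]]
force: [-2.1, -1.9, -0.2]
width: 0.0171
```

```bash
python3 -c "
from h import *
s=sense();print(s['time'],s['tool_pos'].round(4),s['force'].round(1),s['moment'].round(2))"
```

```text
10.4667 [0.522  0.1701 0.1326] [-2.1 -1.9 -0.2] [-0.43  0.48  0.06]
```

{"op": "arm_command", "data": {
  "plan": [
    [[0,0,0.03,0,0,0,1],[0,0,0.06,0,0,0,1],[0,0,0.1,0,0,0,1],[0,0,0.1,0,0,0,1]]
  ]
}}

```text
time: 10.8
tool_pos: [0.522, 0.1702, 0.1315]
tool_rot: [[-0.99, 0.14, 0.0], [0.14, 0.99, 0.001], [-0.0, 0.001, -1.0]]
force: [-2.1, -0.9, -1.4]
width: 0.0171
```

```bash
python3 -c "
from h import *
s=sense();print(s['time'],s['tool_pos'].round(4),s['force'].round(1),s['moment'].round(2))"
```

```text
10.8 [0.522  0.1702 0.1315] [-2.1 -0.9 -1.4] [-0.22  0.36 -0.04]
```

The strip is now pushing towards +y, so I give way that way while going down.

{"op": "arm_command", "data": {
  "plan": [
    [[0,0.02,0.02,0,0,0,1],[0,0.03,0.05,0,0,0,1],[0,0.03,0.1,0,0,0,1],[0,0.03,0.15,0,0,0,1],[0,0.03,0.2,0,0,0,1]]
  ]
}}

```text
time: 11.22
tool_pos: [0.522, 0.1703, 0.1295]
tool_rot: [[-0.99, 0.14, 0.0], [0.14, 0.99, 0.0], [0.0, 0.0, -1.0]]
force: [-2.8, -2.2, -0.5]
width: 0.0172
```

```bash
python3 -c "
from h import *
s=sense();print(s['time'],s['tool_pos'].round(4),s['force'].round(1),s['moment'].round(2))"
```

```text
11.2167 [0.522  0.1703 0.1295] [-2.8 -2.2 -0.5] [-0.19  0.49  0.06]
```

{"op": "arm_command", "data": {
  "plan": [
    [[0,0,0.07,0,0,0,1],[0,0,0.14,0,0,0,1],[0,0,0.21,0,0,0,1],[0,0,0.28,0,0,0,1],[0,0,0.35,0,0,0,1],[0,0,0.4,0,0,0,1]]
  ]
}}

```text
time: 11.72
tool_pos: [0.522, 0.1703, 0.1255]
tool_rot: [[-0.99, 0.14, 0.0], [0.14, 0.99, 0.0], [-0.0, 0.0, -1.0]]
force: [-1.7, 0.6, -0.5]
width: 0.017
```

```bash
python3 -c "
from h import *
s=sense();print(s['time'],s['tool_pos'].round(4),s['force'].round(1),s['moment'].round(2))"
```

```text
11.7167 [0.522  0.1703 0.1255] [-1.7  0.6 -0.5] [-0.09  0.45  0.03]
```

{"op": "arm_command", "data": {
  "plan": [
    [[0.01,0.01,0.08,0,0,0,1],[0.01,0.01,0.16,0,0,0,1],[0.01,0.01,0.24,0,0,0,1],[0.01,0.01,0.32,0,0,0,1],[0.01,0.01,0.4,0,0,0,1],[0.01,0.01,0.48,0,0,0,1],[0.01,0.01,0.56,0,0,0,1],[0.01,0.01,0.64,0,0,0,1],[0.01,0.01,0.72,0,0,0,1],[0.01,0.01,0.8,0,0,0,1]]
  ]
}}

```text
time: 12.55
tool_pos: [0.522, 0.1704, 0.1175]
tool_rot: [[-0.99, 0.14, 0.0], [0.14, 0.99, 0.0], [-0.0, 0.0, -1.0]]
force: [-1.7, -0.7, -0.4]
width: 0.0172
```

```bash
python3 -c "
from h import *
s=sense();print(s['time'],s['tool_pos'].round(4),s['force'].round(1),s['moment'].round(2))"
```

```text
12.55 [0.522  0.1704 0.1175] [-1.7 -0.7 -0.4] [ 0.04  0.33 -0.03]
```

{"op": "arm_command", "data": {
  "plan": [
    [[0,0,0.05,0,0,0,1],[0,0,0.1,0,0,0,1],[0,0,0.15,0,0,0,1],[0,0,0.2,0,0,0,1],[0,0,0.25,0,0,0,1],[0,0,0.3,0,0,0,1]]
  ]
}}

```text
time: 13.05
tool_pos: [0.5219, 0.1704, 0.1145]
tool_rot: [[-0.99, 0.14, 0.0], [0.14, 0.99, 0.0], [-0.0, 0.0, -1.0]]
force: [-0.9, 0.1, -2.3]
width: 0.0169
```

{"op": "arm_command", "data": {
  "plan": [
    [[0,0,0.03,0,0,0,1],[0,0,0.06,0,0,0,1],[0,0,0.1,0,0,0,1],[0,0,0.1,0,0,0,1]]
  ]
}}

```text
time: 13.38
tool_pos: [0.5221, 0.1704, 0.1141]
tool_rot: [[-0.99, 0.14, 0.0], [0.14, 0.99, 0.0], [-0.0, 0.0, -1.0]]
force: [-3.0, -0.2, 4.6]
width: 0.0173
```

{"op": "arm_command", "data": {
  "plan": [
    [[0,0,-0.03,0,0,0,1],[0,0,-0.03,0,0,0,3],[0,0,-0.03,0,0,0,6],[0,0,-0.03,0,0,0,6],[0,0,-0.03,0,0,0,6],[0,0,-0.03,0,0,0,6],[0,0,-1,0,0,0,6],[0,0,-4,0,0,0,6],[0,0,-8,0,0,0,6],[-3,-2.2,-9,0,0,0,6],[-6,-4.4,-9,0,0,0,6],[-9,-6.6,-9,0,0,0,6],[-12,-8.8,-9,0,0,0,6],[-12,-8.8,-9,0,0,0,6],[-12,-8.8,-9,0,0,0,6],[-12,-8.8,-9,0,0,0,6]]
  ]
}}

```text
time: 14.72
tool_pos: [0.628, 0.0667, 0.2037]
tool_rot: [[-0.99, 0.141, -0.0], [0.141, 0.99, 0.0], [0.0, 0.0, -1.0]]
force: [-0.3, 0.6, 0.8]
width: 0.0602
```

```bash
python3 - <<'E'
from h import *
import pickle
s=snapshot("wrist"); st=sense(); pickle.dump((s,st),open("w4.pkl","wb"))
print(st["time"],st["tool_pos"],st["force"])
v,u=np.mgrid[0:300,0:560]; z=s["z_map"][:300]; c=-s["R"].T@s["t"]
d=np.stack([u,v,np.ones_like(u)],-1)@np.linalg.inv(s["K"]).T@s["R"]; X=c+z[...,None]*d
m=((X[...,2]>.140)&(X[...,2]<.158)&(z>0)).astype(np.uint8)
n,l,stt,ce=cv2.connectedComponentsWithStats(m)
for i in range(1,n):
    if stt[i,4]>60: q=X[l==i]; print(stt[i],q.mean(0).round(4),np.median(q[:,2]))
save(s,"pinhole1",k=1.4)
E
```

```text
14.7667 [0.62777407 0.06722265 0.20380096] [-0.51711939  0.30132734 -0.07836509]
[ 426    0   47   38 1509] [0.5224 0.1696 0.1479] 0.14858457602178365
```

View pics/pinhole1.png

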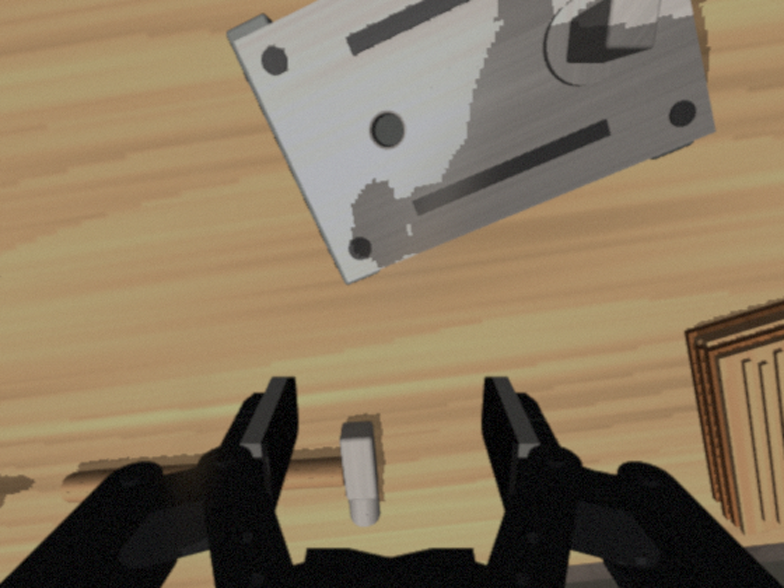

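The drift stands home: the collar is flat on the plate and the head top reads about 0.149. The pin hole is at (388,129) and now shows clear right through. Next is the pin.

{"op": "arm_command", "data": {
  "plan": [
    [[-0.2,-4,0,0,0,0,6],[-0.4,-8,0,0,0,0,6],[-0.6,-12,0,0,0,0,6],[-0.8,-16,0,0,0,0,6],[-1,-20,0,0,0,0,6],[-1.2,-24,0,0,0,0,6],[-1.4,-28,0,0,0,0,6],[-1.6,-31,0,0,0,0,6],[-1.8,-33.5,0,0,0,0,6],[-1.8,-34.2,0,0,0,0,6],[-1.8,-34.2,0,0,0,0,6],[-1.8,-34.2,0,0,0,0,6],[-1.8,-34.2,0,0,0,0,6]]
  ]
}}

```text
time: 15.85
tool_pos: [0.5985, -0.2725, 0.2036]
tool_rot: [[-0.99, 0.138, -0.0], [0.138, 0.99, 0.001], [0.0, 0.001, -1.0]]
force: [-0.0, 0.7, 0.1]
width: 0.0598
```

```bash
python3 - <<'E'
from h import *
import pickle
s4,st4=pickle.load(open("w4.pkl","rb")); print("pinhole",world(s4,388/1.4,129/1.4,.1))
s=snapshot("wrist"); st=sense(); pickle.dump((s,st),open("w5.pkl","wb"))
print(st["time"],st["tool_pos"],st["tool_rot"].round(3).tolist())
v,u=np.mgrid[0:300,0:560]; z=s["z_map"][:300]; c=-s["R"].T@s["t"]
d=np.stack([u,v,np.ones_like(u)],-1)@np.linalg.inv(s["K"]).T@s["R"]; X=c+z[...,None]*d
m=((X[...,2]>.130)&(X[...,2]<.147)&(z>0)).astype(np.uint8)
n,l,stt,ce=cv2.connectedComponentsWithStats(m)
for i in range(1,n):
    if stt[i,4]>60: q=X[l==i]; r=cv2.minEnclosingCircle((q[:,:2]*1e4).astype(np.float32)); print(stt[i],q.mean(0).round(4),np.round(r[0],0),r[1],np.median(q[:,2]))
E
```

```text
pinhole [0.5456931  0.07855998 0.1       ]
15.9 [ 0.5985609  -0.27258668  0.20363817] [[-0.99, 0.138, -0.0], [0.138, 0.99, 0.001], [0.0, 0.001, -1.0]]
[262  72  34  35 958] [ 0.5145 -0.2597  0.1349] [ 5146. -2598.] 98.80631256103516 0.13488113575227073
```

{"op": "arm_command", "data": {
  "plan": [
    [[4,0,1,0,0,0,5],[8,-0.08,2,0,0,0,5],[8.48,-0.08,4,0,0,0,5],[8.48,-0.08,6.5,0,0,0,5],[8.48,-0.08,9,0,0,0,5],[8.48,-0.08,10.4,0,0,0,5],[8.48,-0.08,10.4,0,0,0,5],[8.48,-0.08,10.4,0,0,0,5],[8.48,-0.08,10.4,0,0,0,1],[8.48,-0.08,10.4,0,0,0,1],[8.48,-0.08,10.4,0,0,0,1],[8.48,-0.08,10.4,0,0,0,1],[8.48,-0.08,10.4,0,0,0,1],[8.48,-0.08,10.4,0,0,0,1]]
  ],
  "squeeze": 70
}}

```text
time: 17.07
tool_pos: [0.5154, -0.2641, 0.1015]
tool_rot: [[-0.99, 0.14, 0.003], [0.14, 0.99, -0.001], [-0.003, -0.001, -1.0]]
force: [1.1, 2.0, 5.9]
width: 0.0183
```

{"op": "arm_command", "data": {
  "plan": [
    [[0,0,-2,0,0,0,1],[0,0,-5,0,0,0,1],[0,0,-8,0,0,0,1],[0,0,-11,0,0,0,1],[0,0,-12,0,0,0,1],[0.2,3.5,-12,0,0,0,1],[0.4,7,-12,0,0,0,1],[0.6,10.5,-12,0,0,0,1],[0.8,14,-12,0,0,0,1],[1,17.5,-12,0,0,0,1],[1.2,21,-12,0,0,0,1],[1.4,24.5,-12,0,0,0,1],[1.6,28,-12,0,0,0,1],[1.8,31,-12,0,0,0,1],[1.8,33,-12,0,0,0,1],[1.8,34,-12,0,0,0,1],[1.8,34.2,-12,0,0,0,1],[1.8,34.2,-12,0,0,0,1],[1.8,34.2,-12,0,0,0,1]]
  ],
  "squeeze": 70
}}

```text
time: 18.65
tool_pos: [0.5442, 0.0763, 0.2191]
tool_rot: [[-0.99, 0.141, -0.001], [0.141, 0.99, -0.001], [0.001, -0.001, -1.0]]
force: [-0.8, -0.3, -1.4]
width: 0.0183
```

```bash
python3 - <<'E'
from h import *
import pickle
s=snapshot("wrist"); st=sense(); pickle.dump((s,st),open("w6.pkl","wb"))
print(st["time"],st["tool_pos"],st["tool_rot"].round(4).tolist(),st["force"],st["moment"],st["width"])
save(s,"held2",crop=(140,120,420,330),k=2.8)
E
```

```text
18.7 [0.54425043 0.0761382  0.21923256] [[-0.9899, 0.1418, -0.0004], [0.1418, 0.9899, -0.0006], [0.0004, -0.0006, -1.0]] [ 0.20882027 -0.26763046 -1.32315308] [-0.00807665  0.01365352  0.014152  ] 0.018168097698717908
```

View pics/held2.png

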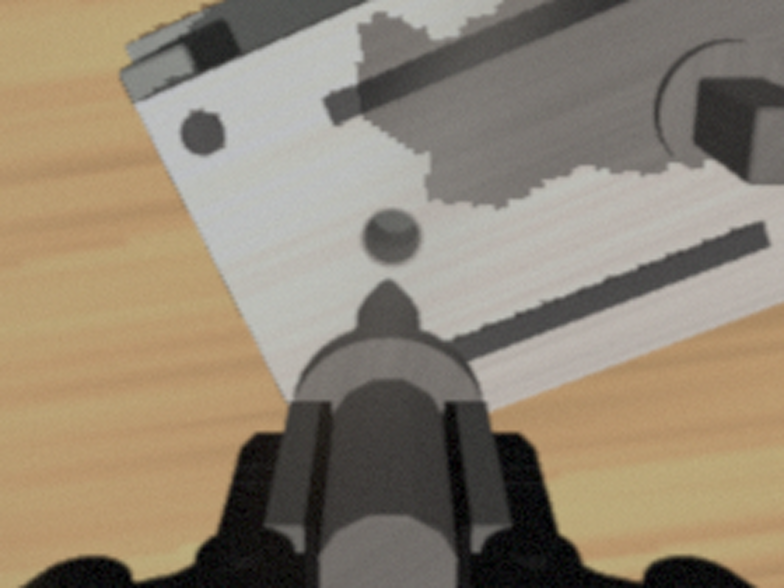

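The pin hangs straight with its tip at crop (387,280). The small hole is at (391,236), with its floor lit.

```bash
python3 - <<'E'
from h import *
import pickle
s,st=pickle.load(open("w6.pkl","rb"))
cv=lambda x,y:((x+.5)/2.8-.5+140,(y+.5)/2.8-.5+120)
T=lambda X:(st["tool_rot"].T@(X-st["tool_pos"])*1e3).round(1)
zc=st["tool_pos"][2]
print("tip near",T(world(s,*cv(387,280),zc-.0715)),"depth",T(world(s,*cv(387,286))),T(world(s,*cv(387,292))))
for p in((391,236),(391,237)): print("hole",world(s,*cv(*p),.1),T(world(s,*cv(*p),.1)))
print("collar near",T(world(s,*cv(388,333),zc+.0145-.020)),T(world(s,*cv(294,400),zc-.0055)),T(world(s,*cv(484,400),zc-.0055)),T(world(s,*cv(388,345))))
print("drift collar left edge col 656,~110",world(s,*cv(656,110),.106), world(s,*cv(725,40),.106))
E
```

```text
tip near [ 4.1  0.8 71.5] depth [ 6.   0.8 62.6] [ 8.   0.8 53.7]
hole [0.5450517  0.07783962 0.1       ] [ -0.6   1.9 119.2]
hole [0.54534607 0.07779795 0.1       ] [ -0.9   1.9 119.2]
collar near [19.6  1.   5.5] [  7.3 -14.9   5.5] [ 7.3 17.3  5.5] [16.9  1.   6.7]
drift collar left edge col 656,~110 [0.51831927 0.15235545 0.106     ] [0.50258867 0.17093789 0.106     ]
```

{"op": "arm_command", "data": {
  "plan": [
    [[-0.26,0.12,1,0,0,0,1],[-0.26,0.12,2,0,0,0,1],[-0.26,0.12,3,0,0,0,1],[-0.26,0.12,3.8,0,0,0,1],[-0.26,0.12,4.4,0,0,0,1],[-0.26,0.12,4.7,0,0,0,1],[-0.26,0.12,5,0,0,0,1],[-0.26,0.12,5.2,0,0,0,1],[-0.26,0.12,5.4,0,0,0,1],[-0.26,0.12,5.6,0,0,0,1],[-0.26,0.12,5.8,0,0,0,1],[-0.26,0.12,6,0,0,0,1]]
  ]
}}

```text
time: 19.7
tool_pos: [0.5472, 0.0783, 0.1596]
tool_rot: [[-0.99, 0.14, 0.001], [0.14, 0.99, -0.0], [-0.001, 0.0, -1.0]]
force: [-0.5, -0.6, -2.4]
width: 0.0186
```

```bash
python3 -c "
from h import *
s=sense();print(s['time'],s['tool_pos'].round(4),s['force'].round(1),s['moment'].round(2))"
```

```text
19.7 [0.5472 0.0783 0.1596] [-0.5 -0.6 -2.4] [-0.01 -0.04 -0.01]
```

{"op": "arm_command", "data": {
  "plan": [
    [[0,-0.06,0.06,0,0,0,1],[0,-0.06,0.12,0,0,0,1],[0,-0.06,0.18,0,0,0,1],[0,-0.06,0.24,0,0,0,1],[0,-0.06,0.3,0,0,0,1],[0,-0.06,0.36,0,0,0,1],[0,-0.06,0.42,0,0,0,1],[0,-0.06,0.48,0,0,0,1],[0,-0.06,0.54,0,0,0,1],[0,-0.06,0.6,0,0,0,1]]
  ]
}}

```text
time: 20.53
tool_pos: [0.5469, 0.0777, 0.1534]
tool_rot: [[-0.99, 0.14, 0.0], [0.14, 0.99, -0.0], [-0.0, -0.0, -1.0]]
force: [-0.1, -0.4, -1.4]
width: 0.0182
```

```bash
python3 -c "
from h import *
s=sense();print(s['time'],s['tool_pos'].round(4),s['force'].round(1),s['moment'].round(2))"
```

```text
20.5333 [0.5469 0.0777 0.1534] [-0.1 -0.4 -1.4] [ 0.07 -0.   -0.03]
```

{"op": "arm_command", "data": {
  "plan": [
    [[0,0,0.1,0,0,0,1],[0,0,0.2,0,0,0,1],[0,0,0.3,0,0,0,1],[0,0,0.4,0,0,0,1],[0,0,0.5,0,0,0,1],[0,0,0.6,0,0,0,1],[0,0,0.7,0,0,0,1],[0,0,0.8,0,0,0,1],[0,0,0.9,0,0,0,1],[0,0,1,0,0,0,1],[0,0,1.1,0,0,0,1]]
  ]
}}

```text
time: 21.45
tool_pos: [0.5469, 0.0777, 0.1424]
tool_rot: [[-0.99, 0.14, -0.0], [0.14, 0.99, -0.0], [0.0, -0.0, -1.0]]
force: [0.1, -0.2, -2.9]
width: 0.0184
```

```bash
python3 -c "
from h import *
s=sense();print(s['time'],s['tool_pos'].round(4),s['force'].round(1),s['moment'].round(2))"
```

```text
21.45 [0.5469 0.0777 0.1424] [ 0.1 -0.2 -2.9] [ 0.02  0.04 -0.05]
```

{"op": "arm_command", "data": {
  "plan": [
    [[0,0,0.06,0,0,0,1],[0,0,0.12,0,0,0,1],[0,0,0.18,0,0,0,1],[0,0,0.24,0,0,0,1],[0,0,0.3,0,0,0,1],[0,0,0.36,0,0,0,1],[0,0,0.42,0,0,0,1],[0,0,0.48,0,0,0,1],[0,0,0.54,0,0,0,1],[0,0,0.6,0,0,0,1]]
  ]
}}

```text
time: 22.28
tool_pos: [0.5469, 0.0777, 0.1364]
tool_rot: [[-0.99, 0.14, 0.0], [0.14, 0.99, 0.0], [0.0, 0.0, -1.0]]
force: [-1.1, -0.3, -2.1]
width: 0.0184
```

```bash
python3 -c "
from h import *
s=sense();print(s['time'],s['tool_pos'].round(4),s['force'].round(1),s['moment'].round(2))"
```

```text
22.2833 [0.5469 0.0777 0.1364] [-1.1 -0.3 -2.1] [ 0.02 -0.01  0.03]
```

Still free. The cone is almost through the strip, so I continue.

{"op": "arm_command", "data": {
  "plan": [
    [[0,0,0.06,0,0,0,1],[0,0,0.12,0,0,0,1],[0,0,0.18,0,0,0,1],[0,0,0.24,0,0,0,1],[0,0,0.3,0,0,0,1],[0,0,0.36,0,0,0,1],[0,0,0.42,0,0,0,1],[0,0,0.5,0,0,0,1]]
  ]
}}

```text
time: 22.95
tool_pos: [0.547, 0.0777, 0.1315]
tool_rot: [[-0.99, 0.14, 0.0], [0.14, 0.99, 0.0], [-0.0, 0.0, -1.0]]
force: [-0.6, 0.2, -2.3]
width: 0.018
```

```bash
python3 -c "
from h import *
s=sense();print(s['time'],s['tool_pos'].round(4),s['force'].round(1),s['moment'].round(2))"
```

```text
22.95 [0.547  0.0777 0.1315] [-0.6  0.2 -2.3] [-0.05  0.04 -0.03]
```

{"op": "arm_command", "data": {
  "plan": [
    [[0,0,0.1,0,0,0,1],[0,0,0.2,0,0,0,1],[0,0,0.3,0,0,0,1],[0,0,0.4,0,0,0,1],[0,0,0.5,0,0,0,1],[0,0,0.6,0,0,0,1],[0,0,0.7,0,0,0,1],[0,0,0.8,0,0,0,1],[0,0,0.9,0,0,0,1],[0,0,1,0,0,0,1],[0,0,1.1,0,0,0,1],[0,0,1.2,0,0,0,1],[0,0,1.3,0,0,0,1],[0,0,1.4,0,0,0,1],[0,0,1.5,0,0,0,1],[0,0,1.6,0,0,0,1],[0,0,1.7,0,0,0,1]]
  ]
}}

```text
time: 24.37
tool_pos: [0.5469, 0.0777, 0.1144]
tool_rot: [[-0.99, 0.14, 0.0], [0.14, 0.99, -0.0], [-0.0, -0.0, -1.0]]
force: [0.4, -0.1, -1.5]
width: 0.0183
```

```bash
python3 -c "
from h import *
s=sense();print(s['time'],s['tool_pos'].round(4),s['force'].round(1),s['moment'].round(2))"
```

```text
24.3667 [0.5469 0.0777 0.1144] [ 0.4 -0.1 -1.5] [0.02 0.01 0.03]
```

{"op": "arm_command", "data": {
  "plan": [
    [[0,0,0.05,0,0,0,1],[0,0,0.1,0,0,0,1],[0,0,0.15,0,0,0,1],[0,0,0.2,0,0,0,1],[0,0,0.25,0,0,0,1],[0,0,0.25,0,0,0,1]]
  ]
}}

```text
time: 24.87
tool_pos: [0.5469, 0.0777, 0.1119]
tool_rot: [[-0.99, 0.14, -0.0], [0.14, 0.99, 0.0], [0.0, -0.0, -1.0]]
force: [-0.5, -0.1, -1.7]
width: 0.0185
```

{"op": "arm_command", "data": {
  "plan": [
    [[0,0,0.05,0,0,0,1],[0,0,0.1,0,0,0,1],[0,0,0.1,0,0,0,1]]
  ]
}}

```text
time: 25.12
tool_pos: [0.547, 0.0777, 0.1116]
tool_rot: [[-0.99, 0.14, 0.0], [0.14, 0.99, -0.0], [-0.0, -0.0, -1.0]]
force: [-2.7, 0.6, 4.0]
width: 0.0185
```

{"op": "arm_command", "data": {
  "plan": [
    [[0,0,0.07,0,0,0,1],[0,0,0.07,0,0,0,3],[0,0,0.07,0,0,0,6],[0,0,0.07,0,0,0,6],[0,0,0.07,0,0,0,6],[0,0,0.07,0,0,0,6],[0,0,-1,0,0,0,6],[0,0,-4,0,0,0,6],[0,0,-8,0,0,0,6],[0,0,-12,0,0,0,6],[-3,1.3,-14,0,0,0,6],[-6,2.6,-14,0,0,0,6],[-9,4,-14,0,0,0,6],[-9,4,-14,0,0,0,6],[-9,4,-14,0,0,0,6],[-9,4,-14,0,0,0,6],[-9,4,-14,0,0,0,6]]
  ]
}}

```text
time: 26.53
tool_pos: [0.641, 0.1045, 0.2518]
tool_rot: [[-0.99, 0.14, 0.0], [0.14, 0.99, -0.0], [-0.0, -0.0, -1.0]]
force: [-0.1, 0.6, 0.2]
width: 0.0598
```

```bash
python3 - <<'E'
from h import *
s=snapshot("wrist"); st=sense()
print(st["time"],st["tool_pos"],st["force"],st["width"])
v,u=np.mgrid[0:300,0:560]; z=s["z_map"][:300]; c=-s["R"].T@s["t"]
d=np.stack([u,v,np.ones_like(u)],-1)@np.linalg.inv(s["K"]).T@s["R"]; X=c+z[...,None]*d
for lo,hi in((.138,.16),(.1035,.110)):
    n,l,stt,ce=cv2.connectedComponentsWithStats(((X[...,2]>lo)&(X[...,2]<hi)&(z>0)).astype(np.uint8))
    for i in range(1,n):
        if stt[i,4]>60: q=X[l==i]; r=cv2.minAreaRect((q[:,:2]*1e4).astype(np.float32)); print(lo,stt[i],np.round(r[0],0),np.round(r[1]),np.median(q[:,2]).round(4))
pm=(X[...,2]>.09)&(X[...,2]<.103); print("plate z",np.median(X[pm][:,2]))
a=cv2.resize(s["pixels"][:260,100:500,::-1],None,fx=1.3,fy=1.3,interpolation=cv2.INTER_CUBIC)
t=snapshot("scene")["pixels"][80:380,:,::-1]; t=cv2.resize(t[:, 170:480],(260,252))
b=np.zeros((338,790,3),np.uint8); b[:,:520]=a; b[:252,520:780]=t; cv2.imwrite("pics/end.png",b)
E
```

```text
26.5833 [0.641022   0.10449676 0.25192589] [-0.01857247 -0.37657083 -0.01548217] 0.06027027165469085
0.138 [ 339    2   32   34 1025] [5218. 1715.] [183. 177.] 0.1487
0.138 [206  66  30  31 732] [5464.  792.] [193. 190.] 0.1448
0.1035 [320   2  47  54 856] [5236. 1682.] [356. 279.] 0.1049
0.1035 [208  59  42  46 711] [5465.  800.] [319. 337.] 0.105
plate z 0.09897745692087784
```

View pics/end.png

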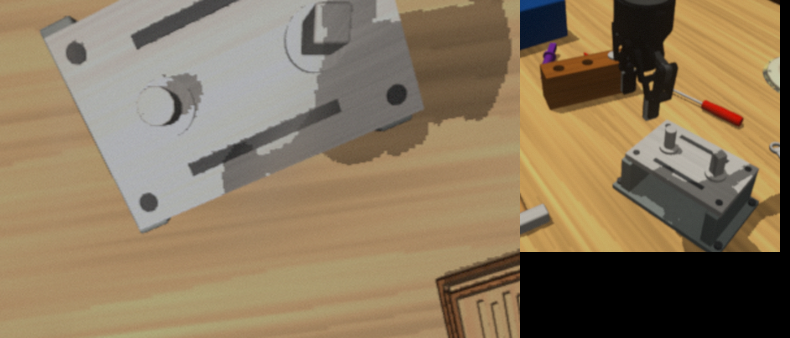

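Both tools stand upright with their collars on the plate. The head tops are 49.7 mm and 45.8 mm above it, against 50 and 46 mm when fully home. The arm is clear, so I hand in.

```bash
python3 -c "
from h import *
print(finish_job())"
```

```text
the job is handed in; nothing more can be done
None
```

I drove the drift through the plate and strip until its collar sat on the plate. Then I put the pin in the smaller hole the same way, released both and backed off. The job was handed in at about 26.6 s; no verdict is given.

**How it went:** The wrist camera showed the strip's hole about 5 mm aside, mostly towards +y. I lowered the drift on that line in small steps and let the taper push the plate over. I gave way 0.3 mm towards +y when the strip began to push. The pin then went in with no noticeable contact.

**Forces:** Readings came only at the end of each move. The sideways force stayed under about 5 N, and the seating push was about 9 N for the drift and 6 N for the pin. I saw nothing near the 15 N or 40 N limits.

**Last checks:**
- **Seating:** Both collars lie flat. The head tops measured 49.7 mm (drift) and 45.8 mm (pin) above the plate, against 50 and 46 mm when fully home.
- **Spacing:** The heads measured 95.5 mm apart, against 96 mm nominal.
- **Arm:** It is clear of everything, with about zero force on the tool.
- **Punch:** I never went near it, but in the last picture the gripper mostly hides it. I did not measure its position.

**Disagreements:** The wrist camera read about 1 to 2 mm off from the arm's own position along the jaw direction. I cancelled this by measuring the held tool and the hole in the same picture. The jaw opening also read 1 to 2 mm smaller than the heads being held. Neither caused a problem.

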